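# Find the secret catch of the display chest

### The job

One of the five look-alike brass medallions set flush in the top of the dark wooden chest is a hidden push-button; the other four are solid. Feel for it by pressing the medallions gently with the fingertips, and press the right one in until the secret drawer in the chest's far side springs out by itself, then let go. Do not touch the drawer, and leave the brass weight standing on the chest and the copper beaker and brass bell beside it where they are, neither lifted nor pushed.

Things in the scene. Friction and masses are not known exactly. Their poses are not given: they have to be found in the camera images.
- chest: Dark wooden chest, fixed to the counter, 190 mm (its x) by 250 mm (its y) by 90 mm high; origin at the centre of its underside, on the counter; its x axis points out of the drawer side, away from the robot, z up. Its flat top panel holds five identical round brass medallions.
- panel (a point): Centre of the chest's flat top panel, on its surface (90 mm above the counter); axes as the chest's. The five medallions, 52 mm in diameter, tops 1 mm below this surface, have their centres at (x, y) = (-55, 85), (-55, -85), (55, 85), (55, -85) and (0, 0) mm from here. Which one is the button changes from run to run and cannot be seen.
- centre_medallion (a point): Middle of the top of the centre medallion, 1 mm below the panel. Four medallions are rigid. The button gives from about 3 N, frees the drawer after 3 to 4 mm, stops at 6 mm with about 5 N, and comes up when let go. The fingertip must be wholly inside the 52 mm circle to sink in (shut fingers, near its centre). Over 45 N on chest or medallions is too much.
- drawer_out (a joint): How far the secret drawer is out, in m: 0 shut, held by the catch; when the button is pressed its spring pushes it out along the chest's x axis to its stop at 0.03, in about half a second, and it stays out.
- drawer: The secret drawer: a pale wooden front with two thin brass lines, 206 mm wide, 50 mm high, 10 mm thick, no handle, flush in the chest's +x side when shut; the front's middle lies 38 mm above the counter. Origin on the chest's origin while shut, moving out with the drawer; axes as the chest's. Not to be touched.
- weight: Small loose brass weight with a knob, 26 mm in diameter, 30 mm high, standing on the chest's top panel midway between the two medallions of the chest's -y end; origin at the centre of its underside. Leave it alone.
- beaker: Loose open copper beaker, 68 mm across the rim, 75 mm high, on the counter on the chest's +y side; origin at the centre of its underside. Leave it alone.
- bell: Loose brass hand bell standing on its mouth, 72 mm across, 100 mm high with its handle, on the counter on the chest's -y side; origin at the centre of its underside. Leave it alone.

How it is judged (in metres and radians):
At the end, for the whole second after the job is handed in: The drawer has sprung out (more than 25 of its 30 mm) and is at rest; weight, beaker and bell stand upright within 10 mm of where they began (value of joint drawer_out above 0.025 m and velocity of joint drawer_out below 0.01 m/s and distance of each of weight, beaker, bell from where it was at the start of the episode below 0.01 m and angle between each of weight, beaker, bell's own z axis and vertical below 0.2 rad); the robot touches nothing.
It fails at once if the drawer is touched or held by the robot (contact force between any of the fingers, the arm and drawer above 1 N).
It fails at once if the chest or a medallion is pushed with more than 45 N (contact force between any of the fingers, the arm and anything else above 45 N).
It fails at once if the weight is lifted, pushed away or knocked over (distance of weight from where it was at the start of the episode above 0.01 m or angle between weight's own z axis and vertical above 0.3 rad).
It fails at once if the beaker is lifted, pushed away or knocked over (distance of beaker from where it was at the start of the episode above 0.01 m or angle between beaker's own z axis and vertical above 0.3 rad).
It fails at once if the bell is lifted, pushed away or knocked over (distance of bell from where it was at the start of the episode above 0.01 m or angle between bell's own z axis and vertical above 0.3 rad).
It also fails if it takes over 64 s, if anything falls off the work surface, if the arm or the gripper's body presses on something with over 40 N, if the wrist force passes 120 N, or if a joint passes its speed limit or range.

### The arm

A 6-joint arm with a two-finger parallel gripper is mounted at the origin on the work surface. World frame = base frame: x ahead of the robot, y to its left, z up, the work surface at z = 0. Lengths are in mm, angles in rad, forces in N, time in s.
With the tool pointing down it reaches from about 375 to 825 mm from the base axis. Payload 5.5 kg.
Tool frame: the origin (TCP) lies at the very end of the fingers, on their centre line; the grasp point (between the pads) lies 19 mm behind it; y points along the fingers, z is the direction in which the jaws open and shut, and the axes are right-handed (so a half turn about y gives the same grasp; the last joint's range is limited). The gripper opens to 85 mm and grips with 20 to 120 N. Pads are 22 mm wide; open, the fingers measure 114 mm over their backs; the gripper's body (76 mm by 85 mm) begins 54 mm behind the grasp point. The pads swing forward as they close: fully open they stand 13 mm farther back than shut.
Start: joints at [-1.241, 0.314, -0.047, 1.21, 0, 1.571], TCP at [194.309, -567.661, 231.299] pointing down, gripper open.
Joint ranges: [-2.67, 2.67], [-0.69, 1.73], [-1.03, 1.25], [-2.08, 2.16], [-1.42, 1.45], [-3.14, 3.14]. Speed limits (rad/s): [2.39, 2.39, 3.01, 3.14, 3.14, 3.14].

### API

Orientations are given as a rotation vector (axis times angle).
In Python, from rig import manip, optics, finder gives the robot as it stands.
- The arm moves only by the tool play_rows, never from a script. Its argument "series" is a list that holds one entry, the list of rows, each a list of 4 numbers: the shift along the tool's x, y, z in units of 30 mm (1.0 is 30 mm), then the turn about the tool's y in units of 8 degrees (1.0 is 8 degrees). In form: [[[tx, ty, tz, spin], ...]]. A call has 1 to 5 rows; each row shifts and turns the commanded pose from where the row before left it, along the tool's axes as they then stand; what a row does not reach is not made up. A row lasts 1/8 s, in which the tool goes at most 62.5 mm and 10.7 degrees, less where a joint would pass 70% of its speed; a pose out of reach is approached as far as the arm can. A call is refused whole if a number of a shift passes 1 or a number of a turn 1, either way. A call with a gripper value outside its range is refused whole. "jaw" is the opening, from -1 (shut) to 1 (fully open), so that 0 is half open, set as the call begins (left out, the last holds). The fingers move at their own pace and stop on an object; "newtons" is the grip in N (left out, the last holds). Time passes only in rows, so rows that do not move let the fingers close. It gives the time, the measured TCP pose, the force and the opening at its end, in the units of the state.
- manip.observe(): the state, without advancing time (a new reading comes with each control period).
- optics.get_image(name): name is "scene" or "top"; returns a dict with "image" (420x560x3 uint8, red, green, blue), "camera_matrix" (3x3 intrinsics, pixels), "k1" (the pictures are not rectified: a ray, as slopes to the right and down, at radius r is drawn at 1 + k1 r^2 times it, then the intrinsics apply), "R" (3x3) and "t" (3): a world point X has camera coordinates R X + t. Camera axes: x right, y down, z forward; pixel columns grow to the right and rows downward; lengths in mm; the calibration is good to about 2 mm. A picture is of the moment at which its call begins. There is no depth.
- manip.sign_off(): hands the job in, once; it reports no verdict.
Trained networks look in a picture, given as the dict that the camera call returned (one of the last four; its "shot" number tells which), for a name from the list of things; names that differ only in an ending like _2 or _b are one class to them, and where a whole thing is asked for, a point or a joint stands for the part that bears it (a point fixed in the world has none). Each returns a list of dicts, best first, with "confidence" (0 to 1); they miss things now and then, are a little off and sometimes report something else, mostly with a low value. They report only what shows in the picture. A call takes as long as a camera call.
- finder.boxes_of(picture, query): "uv" ([column, row] in pixels, amid what is visible of it).
- finder.cut_out(picture, query): "pixels" (420x560 bool, what is visible of it) and "uv" ([column, row] in pixels, amid what is visible of it).
The state is a dict: "t": time; "joint_pos": joint angles; "joint_vel": joint speeds; "joint_torque": joint torques, N m; "eef_pos": TCP position; "tcp_rot": TCP orientation; "ft_force": force on the tool from outside, world axes, zero at the start; "ft_torque": the same for the moment, N m; "grip_width": finger opening in mm.
Only numpy, scipy, OpenCV 4.12 (cv2) and the standard library are available. Lean on these libraries where they do the work, as an engineer would, in place of code of your own. Each camera call takes 0.05 s, during which the arm holds its last target.

## Working session

There is one attempt and no reset: what is moved stays moved. The work goes in short steps, Python scripts to look and compute and a tool call to move; the robot and the scene stay as the last step left them, time stands still between calls to the robot, and variables do not carry over. Pictures are saved under pics/ and viewed, and the job is handed in when it is done.

Besides the shell and the picture viewer there is one more tool, called after "Emit:" as name([rows], argument=value, ...), one row to a line, values as JSON. play_rows: Moves the arm, as the interface text tells. Its arguments: {"type":"object","properties":{"series":{"type":"array","items":{"type":"array","items":{"type":"array","items":{"type":"number"}}}},"jaw":{"type":"number"},"newtons":{"type":"number"}},"required":["series"]}

```bash
mkdir -p pics; ls; python3 - <<'E'
from rig import manip, optics, finder
import cv2,numpy as np
s=manip.observe(); print(s)
for n in ["scene","top"]:
    p=optics.get_image(n); cv2.imwrite(f"pics/{n}0.png",p["image"][:,:,::-1]); print(n,p["camera_matrix"],p["k1"],p["R"],p["t"])
    for q in ["centre_medallion","panel","weight","chest","beaker","bell","drawer"]:
        try:
            print(q,[(d["uv"],d["confidence"]) for d in finder.boxes_of(p,q)])
        except Exception as e: print(q,e)
E
```

```text
pics
{'t': 0.0, 'joint_pos': array([-1.24100252e+00,  3.14252065e-01, -4.80565749e-02,  1.21018946e+00,
        8.01611324e-06,  1.57082265e+00]), 'joint_vel': array([ 0.00155585,  0.00068206,  0.00014628,  0.00174587,  0.0017396 ,
       -0.00108604]), 'joint_torque': array([-1.03835169e-03, -5.39593828e+01,  3.39751017e+01,  1.92620134e-02,
        6.18799518e-07, -1.44916049e-05]), 'eef_pos': array([ 194.1287304 , -567.13130898,  230.42881023]), 'tcp_rot': array([-0.34021709,  2.04469323, -2.04121388]), 'ft_force': array([ 0.63940661, -0.04469812, -0.32755616]), 'ft_torque': array([0.00341459, 0.02386156, 0.00165007]), 'grip_width': 85.40703624217657}
scene [[382.42804009   0.         280.93703851]
 [  0.         382.42804009 205.78186175]
 [  0.           0.           1.        ]] -0.1064720386670967 [[-0.2974273   0.95452571  0.02043684]
 [ 0.64216583  0.21584538 -0.73555001]
 [-0.7065126  -0.20564882 -0.6771621 ]] [ 155.38979335 -317.84435605 1263.50908237]
centre_medallion [([235.8, 209.3], 0.95)]
panel [([233.6, 207.0], 0.84)]
weight [([200.1, 173.9], 0.46)]
chest [([237.6, 207.9], 0.76), ([145.5, 191.8], 0.52)]
beaker [([313.1, 241.4], 0.92)]
bell []
drawer [([215.8, 233.5], 0.87)]
top [[511.58039915   0.         271.44229424]
 [  0.         511.58039915 213.23195869]
 [  0.           0.           1.        ]] -0.15546115492500037 [[ 0.02841089 -0.99957209  0.0069608 ]
 [-0.99256551 -0.02903484 -0.11819765]
 [ 0.11834918 -0.00355095 -0.99296569]] [ -5.09206972 568.5102062  923.98413034]
centre_medallion [([378.3, 214.1], 0.7), ([318.8, 218.3], 0.62)]
panel [([316.8, 216.1], 0.77)]
weight [([378.4, 211.7], 0.44)]
chest [([316.4, 207.0], 0.59)]
beaker [([222.9, 181.3], 0.95)]
bell [([449.7, 221.0], 0.86)]
drawer []
```

View pics/top0.png

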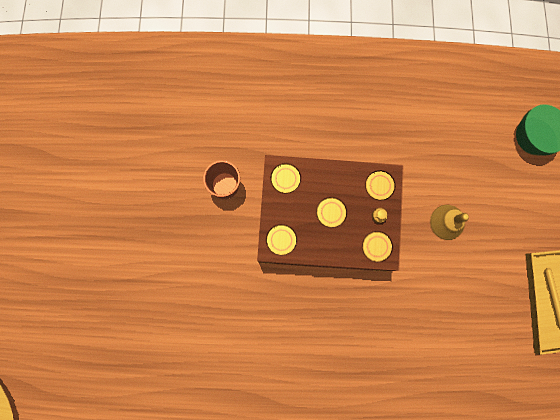

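View pics/scene0.png

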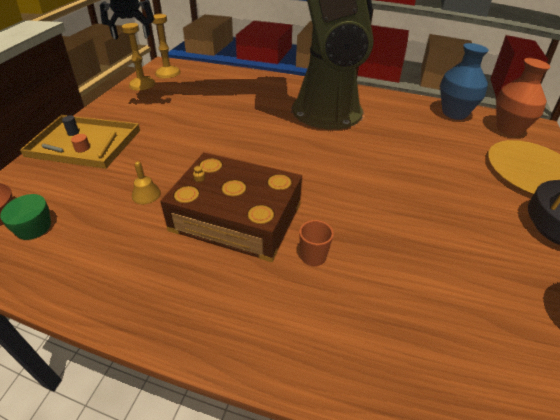

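The top view shows medallions at about (285,179), (380,185), (332,212), (281,240) and (377,247). The weight is at (380,215), the beaker at (222,180) and the bell at (450,221). I'll refine these positions by colour and fit the chest pose.

```bash
cat > h.py <<'E'
import cv2,numpy as np
from scipy.optimize import least_squares
def proj(p,X):
    c=np.atleast_2d(X)@p["R"].T+p["t"]; s=c[:,:2]/c[:,2:]; r2=(s**2).sum(1,keepdims=True)
    s=s*(1+p["k1"]*r2); K=p["camera_matrix"]; return s*[K[0,0],K[1,1]]+[K[0,2],K[1,2]]
def unproj(p,uv,z):
    f=lambda q: (proj(p,[q[0],q[1],z])[0]-uv)
    return least_squares(f,[550,-80],x_scale=100).x
E
python3 - <<'E'
from rig import manip, optics, finder
from h import *
M=np.array([[-55,85],[-55,-85],[55,85],[55,-85],[0,0.]])
ps={n:optics.get_image(n) for n in ["scene","top"]}
seeds={"top":[(281,240),(377,247),(285,179),(380,185),(332,212)],"scene":[(280,182),(210,166),(261,214),(187,195),(234,188)]}
obs={}
for n,p in ps.items():
    hsv=cv2.cvtColor(p["image"],cv2.COLOR_RGB2HSV)
    print(n,[hsv[v,u].tolist() for u,v in seeds[n]], )
    m=((hsv[...,0]>15)&(hsv[...,0]<35)&(hsv[...,1]>100)&(hsv[...,2]>(150))).astype(np.uint8)
    k,lab,st,ce=cv2.connectedComponentsWithStats(m)
    o=[]
    for u,v in seeds[n]:
        l=lab[v,u]; print(l,st[l],ce[l].round(1)); o.append(ce[l] if l and st[l][4]<2000 else None)
    obs[n]=o
    for c,z in zip(o,[89]*5):
        if c is not None: print(unproj(p,c,89).round(1))
def fit(use):
    def f(q):
        c,s=np.cos(q[2]),np.sin(q[2]); r=[]
        W=M@np.array([[c,s],[-s,c]])+q[:2]
        for n,i in use:
            r.append((proj(ps[n],[*W[i],89])[0]-obs[n][i]))
        return np.ravel(r)
    s=least_squares(f,[560,-80,0],x_scale=[100,100,1]); print(s.x,f(s.x).round(1).tolist()); return s.x
for ns in (["top"],["scene"],["top","scene"]):
    x=fit([(n,i) for n in ns for i in range(5) if obs[n][i] is not None])
c,s=np.cos(x[2]),np.sin(x[2]);print((M@np.array([[c,s],[-s,c]])+x[:2]).round(1))
for q,z in (("beaker",37),("bell",40),("weight",105)):
    for n,p in ps.items():
        for d in finder.boxes_of(p,q)[:1]: print(q,n,d["uv"],unproj(p,np.array(d["uv"]),z).round())
E
```

```text
scene [[19, 192, 189], [19, 197, 188], [18, 191, 190], [19, 195, 190], [19, 199, 188]]
23 [269 175  22  14 219] [279.1 181.5]
21 [193 159  29  18 265] [207.4 166.5]
28 [248 206  25  17 289] [260.3 213.9]
26 [175 187  24  15 250] [186.1 194. ]
25 [222 181  23  15 231] [233.3 187.6]
[516.6  -7.9]
[ 516.9 -180.9]
[626.3 -12.7]
[ 619.2 -181.7]
[568.  -95.2]
top [[27, 145, 249], [23, 167, 248], [27, 142, 249], [23, 164, 248], [25, 157, 248]]
38 [267 225  29  30 643] [281.1 239.6]
41 [363 232  29  30 609] [376.7 246.2]
9 [271 164  29  29 611] [285.2 178.2]
13 [366 171  28  29 564] [379.6 185. ]
31 [317 198  29  29 622] [331.1 212.1]
[515.8  -6.7]
[ 508.6 -175.9]
[625.3 -11.2]
[ 618.3 -180.7]
[567.  -93.9]
[ 5.67007082e+02 -9.36824215e+01 -4.18892436e-02] [-0.2, 0.1, 0.2, 0.1, -0.1, -0.1, 0.1, -0.0, -0.1, 0.0]
[ 5.69148892e+02 -9.56665921e+01 -1.96390989e-02] [-0.7, -0.4, 1.3, -1.0, 0.5, -0.1, -0.7, 1.0, -0.4, 0.3]
[ 5.67708762e+02 -9.45855401e+01 -3.51093760e-02] [0.6, 0.0, 1.0, -0.6, 0.2, -0.2, 0.4, -0.7, 0.4, -0.4, 0.2, -0.2, 2.6, -1.5, 0.6, -0.1, 0.0, 0.2, 0.3, -0.0]
[[ 515.7   -7.7]
 [ 509.8 -177.6]
 [ 625.7  -11.6]
 [ 619.7 -181.5]
 [ 567.7  -94.6]]
beaker scene [313.8, 239.3] [612.  98.]
beaker top [219.9, 182.0] [624. 110.]
bell scene [141.7, 188.4] [ 586. -325.]
bell top [447.3, 220.0] [ 565. -323.]
weight top [378.8, 212.7] [ 566. -176.]
```

```bash
cat >> h.py <<'E'
from scipy.spatial.transform import Rotation as Ro
def go(s,target):
    "shift in tool units (30 mm) from measured pose"
    R=Ro.from_rotvec(s["tcp_rot"]).as_matrix()
    return R.T@(np.array(target)-s["eef_pos"])/30
E
python3 - <<'E'
from rig import manip, optics, finder
from h import *
p=optics.get_image("scene")
for uv in [(140,85),(166,72),(80,140)]: print(uv,unproj(p,np.array(uv),0).round())
print(proj(p,[194,-567,231]))
s=manip.observe(); print(Ro.from_rotvec(s["tcp_rot"]).as_matrix().round(3))
print(go(s,[567,-94,230]))
E
```

```text
(140, 85) [  31. -703.]
(166, 72) [-102. -670.]
(80, 140) [ 411. -668.]
[[132.46762622  41.49320686]]
[[-0.946  0.     0.324]
 [-0.324  0.    -0.946]
 [-0.    -1.     0.   ]]
[-16.86638778   0.04320415 -10.9143541 ]
```

Emit:
play_rows([
  [[-1, 0, -0.65, 0], [-1, 0, -0.65, 0], [-1, 0, -0.65, 0], [-1, 0, -0.65, 0], [-1, 0, -0.65, 0]],
], jaw=-1)

```text
t: 1.88
eef_pos: [305.3, -425.9, 231.4]
tcp_rot: [-0.34, 2.043, -2.043]
ft_force: [0.3, -0.6, -1.4]
grip_width: 0.1
```

Emit:
play_rows([
  [[-1, 0, -0.65, 0], [-1, 0, -0.65, 0], [-1, 0, -0.65, 0], [-1, 0, -0.65, 0], [-1, 0, -0.65, 0]],
])

```text
t: 2.5
eef_pos: [415.7, -285.1, 231.5]
tcp_rot: [-0.34, 2.042, -2.043]
ft_force: [-0.2, -0.7, -0.3]
grip_width: 0.1
```

Emit:
play_rows([
  [[-1, 0, -0.65, 0], [-1, 0, -0.65, 0], [-1, 0, -0.65, 0], [-1, 0, -0.65, 0], [-1, 0, -0.65, 0]],
])

```text
t: 3.12
eef_pos: [526.0, -144.2, 231.4]
tcp_rot: [-0.34, 2.042, -2.043]
ft_force: [-0.0, -0.5, 0.3]
grip_width: -0.0
```

Emit:
play_rows([
  [[-0.9, 0.5, -0.58, 0], [-0.9, 0.5, -0.58, 0], [0, 0.5, 0, 0], [0, 0.5, 0, 0], [0, 0, 0, 0]],
])

```text
t: 3.75
eef_pos: [563.6, -95.3, 169.9]
tcp_rot: [-0.342, 2.045, -2.044]
ft_force: [0.6, 1.1, 0.1]
grip_width: -0.1
```

Emit:
play_rows([
  [[-0.1, 0.7, 0, 0], [0, 0.7, 0, 0], [0, 0.6, 0, 0], [0, 0.3, 0, 0], [0, 0, 0, 0]],
])

```text
t: 4.38
eef_pos: [567.6, -94.2, 102.3]
tcp_rot: [-0.34, 2.044, -2.043]
ft_force: [0.6, 0.1, 0.2]
grip_width: 0.1
```

```bash
python3 - <<'E'
from rig import manip, optics, finder
from h import *
s=manip.observe(); print(s["eef_pos"],s["ft_force"],go(s,[567,-94,89])*30)
p=optics.get_image("top"); cv2.imwrite("pics/top1.png",cv2.resize(p["image"][110:310,180:480,::-1],None,fx=2.5,fy=2.5))
E
```

```text
[567.63047881 -94.24440024 102.31348239] [0.55584139 0.07150605 0.19673142] [ 0.5116631  13.31380241 -0.43233617]
```

View pics/top1.png

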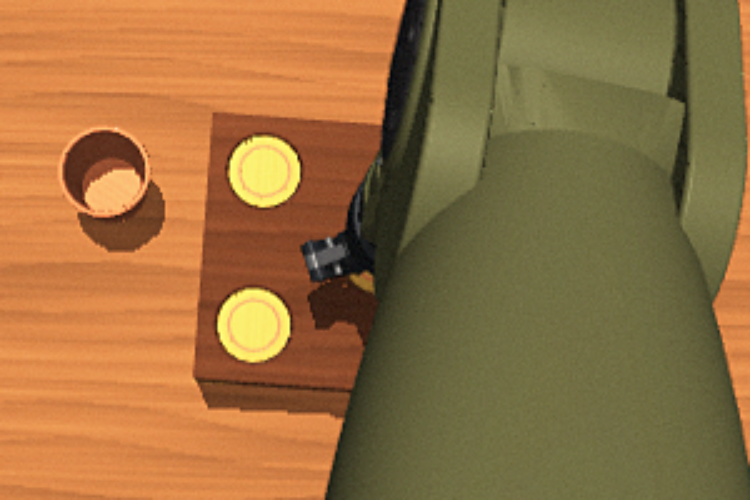

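The arm hides part of the chest, but the gripper is over the centre medallion and clear of the weight. I'll feel downward in small steps.

Emit:
play_rows([
  [[0, 0.2, 0, 0], [0, 0.15, 0, 0], [0, 0.04, 0, 0], [0, 0, 0, 0]],
])

```text
t: 4.92
eef_pos: [567.9, -93.8, 90.5]
tcp_rot: [-0.34, 2.043, -2.043]
ft_force: [-0.3, 0.2, -0.6]
grip_width: 0.2
```

Emit:
play_rows([
  [[0, 0.04, 0, 0], [0, 0, 0, 0]],
])

```text
t: 5.18
eef_pos: [568.0, -93.8, 89.4]
tcp_rot: [-0.34, 2.043, -2.043]
ft_force: [0.7, 0.1, 0.6]
grip_width: -0.3
```

Emit:
play_rows([
  [[0, 0.03, 0, 0], [0, 0, 0, 0]],
])

```text
t: 5.42
eef_pos: [568.2, -93.8, 88.8]
tcp_rot: [-0.339, 2.043, -2.043]
ft_force: [-0.5, 1.3, 2.4]
grip_width: 0.2
```

Emit:
play_rows([
  [[0, 0.03, 0, 0], [0, 0, 0, 0]],
])

```text
t: 5.68
eef_pos: [568.2, -93.8, 87.8]
tcp_rot: [-0.339, 2.042, -2.043]
ft_force: [-1.7, 1.4, 3.4]
grip_width: 0.1
```

Emit:
play_rows([
  [[0, 0.03, 0, 0], [0, 0, 0, 0]],
])

```text
t: 5.92
eef_pos: [568.1, -93.8, 86.7]
tcp_rot: [-0.34, 2.043, -2.043]
ft_force: [-1.0, -0.6, 5.1]
grip_width: -0.1
```

Emit:
play_rows([
  [[0, 0.03, 0, 0], [0, 0, 0, 0]],
])

```text
t: 6.18
eef_pos: [568.0, -93.8, 85.7]
tcp_rot: [-0.34, 2.043, -2.043]
ft_force: [-0.1, 0.4, 3.5]
grip_width: 0.0
```

Emit:
play_rows([
  [[0, 0.03, 0, 0], [0, 0, 0, 0]],
])

```text
t: 6.42
eef_pos: [568.0, -93.8, 84.8]
tcp_rot: [-0.34, 2.043, -2.043]
ft_force: [0.3, 0.3, 4.3]
grip_width: -0.0
```

It sinks at 3–5 N, so the centre medallion is the button. It is about 4.2 mm in. I'll press slightly further and look.

Emit:
play_rows([
  [[0, 0.03, 0, 0], [0, 0, 0, 0], [0, 0, 0, 0], [0, 0, 0, 0], [0, 0, 0, 0]],
])

```text
t: 7.05
eef_pos: [568.0, -93.8, 84.0]
tcp_rot: [-0.34, 2.043, -2.043]
ft_force: [0.2, -0.5, 4.8]
grip_width: 0.2
```

```bash
python3 - <<'E'
from rig import manip, optics, finder
from h import *
p=optics.get_image("scene"); cv2.imwrite("pics/scene1.png",cv2.resize(p["image"][110:310,90:390,::-1],None,fx=2.5,fy=2.5))
E
```

```text
(no output)
```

View pics/scene1.png

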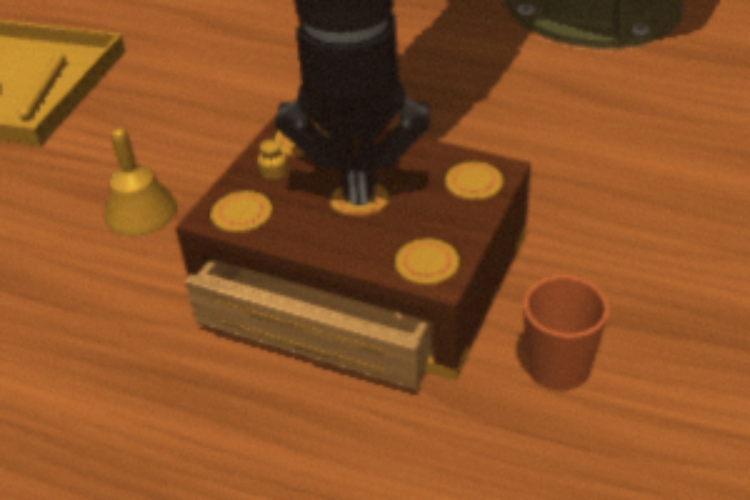

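The drawer has sprung out (crop ~(310,330)), and the weight, bell and beaker are still standing. I'll let go by moving straight up.

Emit:
play_rows([
  [[0, -0.2, 0, 0], [0, -0.5, 0, 0], [0, -0.9, 0, 0], [0, -1, 0, 0], [0, -1, 0, 0]],
])

```text
t: 7.72
eef_pos: [567.6, -93.8, 193.5]
tcp_rot: [-0.34, 2.043, -2.043]
ft_force: [-0.1, -0.1, -0.3]
grip_width: 0.2
```

Emit:
play_rows([
  [[0, -0.5, 0, 0], [0, 0, 0, 0], [0, 0, 0, 0], [0, 0, 0, 0], [0, 0, 0, 0]],
])

```text
t: 8.35
eef_pos: [567.5, -93.7, 206.1]
tcp_rot: [-0.342, 2.044, -2.043]
ft_force: [-0.3, 0.3, -0.2]
grip_width: -0.3
```

```bash
python3 - <<'E'
from rig import manip, optics, finder
from h import *
s=manip.observe(); print(s["eef_pos"],s["ft_force"],abs(s["joint_vel"]).max())
p=optics.get_image("scene"); cv2.imwrite("pics/scene2.png",cv2.resize(p["image"][110:310,90:390,::-1],None,fx=2.5,fy=2.5))
d=cv2.imread("pics/scene0.png")
for q in ("beaker","bell","weight"): print(q,[(b["uv"],b["confidence"]) for b in finder.boxes_of(p,q)])
c=np.array([-.0419]);R=np.array([[np.cos(c[0]),-np.sin(c[0])],[np.sin(c[0]),np.cos(c[0])]])
for o in (0,30): # front's top corners when out by o
    print(o,[proj(p,[*(R@[95+o,y]+[567,-94]),63])[0].round(1) for y in (-103,103)])
E
```

```text
[567.46412866 -93.72269436 206.09270351] [-0.32900516  0.31540649 -0.22484097] 0.005503185047035227
beaker [([313.3, 239.5], 0.89)]
bell [([143.0, 189.2], 0.87)]
weight []
0 [array([171.3, 212.8]), array([262.2, 238.8])]
30 [array([163.6, 222.2]), array([256.4, 249.7])]
```

View pics/scene2.png

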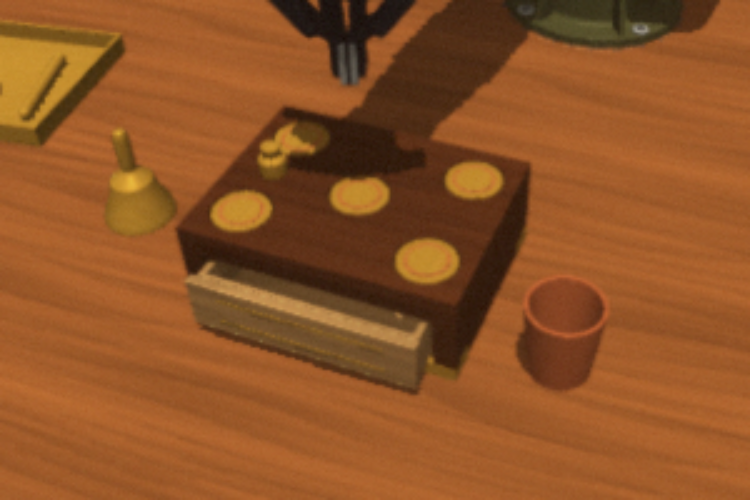

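The drawer front's corners, at about (165,223) and (258,250), match the prediction for 30 mm out. The tool is clear of everything, so I'm handing in.

```bash
python3 - <<'E'
from rig import manip
print(manip.sign_off())
E
```

```text
the job is handed in; nothing more can be done
None
```

The secret drawer is out, and the job was handed in at about 8.4 s of the 64 s allowed. The hidden button was the centre medallion, the first one I tried. I pressed it with shut fingers; it gave at about 3–5 N and I took it about 5 mm in. When the camera showed the drawer out, I let go and raised the tool straight up to 206 mm.

**Last checks:**
- **Drawer:** its front corners in the picture match 30 mm out to within about 2 px. I did not measure its speed.
- **Forces:** they never read above about 5 N during the press, and about 0 N after it.
- **Beaker and bell:** the beaker is within about 2 px of where it began. The network found no bell in the first scene picture, but the bell is within about 2 px of where it was in the second, taken before the arm moved.
- **Weight:** the network did not find it in the last picture. By eye it stands upright in its place.
- **Disagreement:** the two cameras' fits of the chest differed by about 2–3 mm and 0.02 rad. I used the top view, which fitted best, and the fingertip sank cleanly into the medallion.

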